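Press a bush home in the bench lever press and hold the lever down

TASK

Press the brass bush home in the pine block. First push the work clamp's black thumb pad right down until the pawl snaps over and keeps it down by itself; only then flip the red safety catch all the way back on to its rest, and pull the lever down to its stop so that the bush's flange sits flush on the wood. Finish with the gripper still holding the lever fully down, since the glue must grab, and do not shift the block or the things lying round the press.

Things in the scene. Friction and masses are not known exactly. Their poses are not given: they have to be found in the camera images.
- press: Grey bench lever press, column 265 mm tall, on a fixed dark base plate 236 x 224 x 15 mm. Origin: on the bench below the lever shaft; x runs to the rear (operator's side is -x), y left, z up; the points below are given in this frame, mm. Head: 90 wide, x -62 to 50, z 164 to 262; the ram at x -35, y 0 reaches up to z 274. Place and yaw vary.
- lever: Hand lever on the right (-y) side of the head: a flat steel bar 20 mm high and 9 mm thick in the plane y = -70 mm of the press, 150 mm from shaft to grip. At its end a black round grip, 22 mm diameter, 106 mm long, stands out to the right, level, parallel to the press's y axis (y -80 to -186 mm). A spring returns it to the top; the ram goes down with it. Origin on the shaft.
- lever_swing (a joint): Lever angle, rad: 0 raised (bar points to the front and 0.66 rad above level), grows as the grip is pulled towards the operator and down, 1.27 at the bottom stop (0.61 rad below level). Blocked at about 0.06 while the red catch is closed. A pull of 3 to 13 N at the grip moves it; when let go it springs back to 0.
- lever_grip (a point): Point on the centre line of the black grip, at x -118.5, y -133, z 302 of the press while raised, free for a grasp across the grip from above. It moves on an arc of 150 mm radius about point lever_pivot's axis.
- lever_pivot (a point): Point on the lever shaft's axis (parallel to the press's y axis), at x 0, y -70, z 210 of the press, 63 mm to the left of lever_grip.
- catch_flip (a joint): Angle of the red safety catch, rad: 0 closed (nose in front of the hub lug, tab upright), grows as the tab is pushed to the rear (press +x), 1.75 lying back on its rest. Light to move (under 1 N at the tab). It tips over by its own weight: let go below about 0.65 it falls shut, above about 0.75 it falls open to 1.75 and stays.
- catch_tab (a point): On the front face of the red catch's upright tab (28 mm wide in y, 5 mm thick, its top 15 mm above this point, the bare tab reaching 30 mm below it), 15 mm below the top edge. Closed: x 2.5, y -56, z 299 of the press. Push here or up to 15 mm lower to the rear, in the press's +x.
- catch_pivot (a point): Pivot of the red catch (axis parallel to press y), at x 35, y -56, z 236 of the press; the tab point turns about it at 70 mm radius.
- clamp: Sprung work clamp on the left of the press: a steel arm in the plane y = +68 mm of the press, hinged at the rear at point clamp_pivot and running forward over the left end of the block to a round black thumb pad, 36 mm diameter. Origin on its hinge.
- clamp_swing (a joint): Clamp angle, rad: 0 raised (0.45 rad above level), grows as the pad is pressed down, 0.45 at the bottom stop (arm level). The pawl snaps over the arm's pin at about 0.43 and then keeps it at 0.43; if let go earlier it springs up again. Needs 3 to 10 N, straight down on the pad; up to 25 N does no harm.
- clamp_pad (a point): Centre of the top face of the black thumb pad, about 145 mm above the bench when raised and 78 mm when down; it lies 158 mm along the arm from clamp_pivot and 8 mm above the arm's centre line, and turns with it.
- clamp_pivot (a point): Hinge of the clamp arm (axis parallel to press y), at x 20, y 68, z 70 of the press.
- block: Pine block, 45 x 160 x 38 mm, loose, lying along the press's y axis in the nest on the base plate, under the ram. Origin: centre of its underside. Leave it there.
- bush_depth (a joint): How far the brass bush (flange 29 mm diameter, 3 mm thick) has gone into the block, m: 0 to 0.003 at the start (flange about 20 mm above the wood), 0.022 with the flange flush on the wood. It moves only under the ram and stays where pressed.
- done_block: Bystander: a finished pine block, 45 x 160 x 38 mm, with its bush flush, lying left of the press. Origin: centre of the underside.
- bush_tub: Bystander: white plastic tub, 82 x 116 x 42 mm, with spare brass bushes, left and to the rear of the press. Origin: centre of the underside.
- pliers: Bystander: red-handled pliers, 48 x 181 x 15 mm, lying right of the press. Origin: centre of the underside.
There are look-alikes about, which are no part of the job. What is shaped like the block but green or purple is not meant.

How it is judged:
By the outcome, as a careful person would: the job done as asked, in the order asked, and still so for the second after the job is handed in, while the arm keeps its last pose, push and grip.
It also fails if it takes over 61 s, if anything falls off the work surface, if the arm or the gripper's body presses on something with over 40 N, if the wrist force passes 120 N, or if a joint passes its speed limit or range.

ROBOT

A 6-joint arm with a two-finger parallel gripper is mounted at the origin on a cart in front of the work surface, level with it; the furniture and walls round the work are solid. World frame = base frame: x ahead of the robot, y to its left, z up, the work surface at z = 0. Lengths are in m, angles in rad, forces in N, time in s.
With the tool pointing down it reaches from about 0.375 to 0.9 m from the base axis. Payload 3.1 kg.
Tool frame: the origin (TCP) lies midway between the tips of the shut fingers; the grasp point (between the pads) lies 19 mm behind it (grip_depth is the distance from the TCP to the grasp point, in m); y points along the fingers, z is the direction in which the jaws open and shut, and the axes are right-handed (so a half turn about y gives the same grasp; the last joint's range is limited). The gripper opens to 85 mm and grips with 20 to 120 N. Pads are 22 mm wide; open, the fingers measure 114 mm over their backs; the gripper's body (76 mm by 85 mm) begins 54 mm behind the grasp point. The pads swing forward as they close: fully open they stand 13 mm farther back than shut.
Start: joints at [-1.464, 0.527, 1.433, -0, 1.181, -0.178], TCP at [0.176, -0.6, 0.231] pointing down, gripper open.
Joint ranges: [-3.08, 3.08], [-0.75, 2.2], [0.22, 2.44], [-1.43, 4.57], [0, 2.65], [-2.85, 2.85]. Speed limits (rad/s): [2.79, 2.79, 3.14, 3.14, 3.14, 3.14].

INTERFACE

Orientations are given as a unit quaternion [x, y, z, w].
In Python, from station import sense, snapshot, camera_model, sign_off, grip_depth gives the robot as it stands.
- The arm moves only by the tool play_rows, never from a script. Its argument "deltas" is a list of rows, each a list of 6 numbers: the shift along the tool's x, y, z in m, then the turn, a rotation vector about the tool's x, y, z in rad. A call has 1 to 12 rows; each row is the pose to reach, as a shift and turn from the pose commanded when the call began, along the tool's axes at that moment; what a row does not reach only later rows make up. A row lasts 1/10 s, in which the tool goes at most 50 mm and 8.59 degrees, less where a joint would pass 70% of its speed; a pose out of reach is approached as far as the arm can. A call with a gripper value outside its range is refused whole. "gripper" is the finger opening in m, from 0 to 0.0854, set as the call begins (left out, the last holds). The fingers move at their own pace and stop on an object; "force" is the grip in N (left out, the last holds). Time passes only in rows, so rows that repeat a pose let the fingers close. It gives the time, the measured TCP pose, the force and the opening at its end, in the units of the state.
- sense(): the state, without advancing time (a new reading comes with each control period).
- snapshot(name): name is "scene" or "top" or "wrist"; returns the picture (480x640x3 uint8, red, green, blue); there is no depth.
- camera_model(name): a dict with "fx", "fy", "cx", "cy" (pixels), "distortion" ([k1, k2, p1, p2, k3] as OpenCV has them; the pictures are not rectified), "camera_from_world" (4x4, takes a point from world to camera coordinates). Camera axes: x right, y up, looking along -z (the intrinsics and any distortion apply to the point x, -y, -z); pixel columns grow to the right and rows downward; lengths in m; the calibration is good to about 2 mm. A picture is of the moment at which its call begins: read the wrist's pose just before it. camera_model takes no time and is no camera call; for the wrist camera it gives the pose at the moment of the call.
- sign_off(): hands the job in, once; it reports no verdict.
The state is a dict: "t": time; "q": joint angles; "qd": joint speeds; "tau": joint torques, N m; "tcp_pos": TCP position; "tool_rot": TCP orientation; "force": force on the tool from outside, world axes, zero at the start; "ft_torque": the same for the moment, N m; "finger_gap": opening from 0.0 (shut) to 1.0 (fully open).
Only numpy, scipy, OpenCV 4.12 (cv2) and the standard library are available. Lean on these libraries where they do the work, as an engineer would, in place of code of your own. Each camera call takes 0.05 s, during which the arm holds its last target.

## Working session

There is one attempt and no reset: what is moved stays moved. The work goes in short steps, Python scripts to look and compute and a tool call to move; the robot and the scene stay as the last step left them, time stands still between calls to the robot, and variables do not carry over. Pictures are saved under pics/ and viewed, and the job is handed in when it is done.

Besides the shell and the picture viewer there is one more tool, called after "Request:" as name(argument=value, ...) on one line, values as JSON. play_rows: Moves the arm, as the interface text tells. Its arguments: {"type":"object","properties":{"deltas":{"type":"array"},"gripper":{"type":"number"},"force":{"type":"number"}},"required":["deltas"]}

```bash
mkdir -p pics; ls
python3 - <<'E'
from station import *
import cv2, numpy as np
s=sense();print(s)
print(grip_depth if not callable(grip_depth) else grip_depth())
for n in ("scene","top"):
    im=snapshot(n);cv2.imwrite(f"pics/{n}0.png",im[:,:,::-1])
    m=camera_model(n);print(n,{k:(np.round(v,4).tolist()) for k,v in m.items()})
E
```

```text
pics
{'t': 0.0, 'q': array([-1.46348703e+00,  5.28470047e-01,  1.43393185e+00, -3.99493211e-05,
        1.18137798e+00, -1.78487884e-01]), 'qd': array([ 0.00028522, -0.00050372,  0.00048594,  0.00018842,  0.00093099,
        0.00139862]), 'tau': array([ 7.46372953e-04, -4.42344832e+01, -1.78022593e+01, -5.81347263e-05,
        8.45681468e-03,  3.10598864e-06]), 'tcp_pos': array([ 0.17614712, -0.59890556,  0.23032183]), 'tool_rot': array([-0.10069183,  0.70067159, -0.69912504,  0.10072075]), 'force': array([-0.24528135,  0.55298559, -0.26794599]), 'ft_torque': array([-0.02367015,  0.00624173, -0.03310603]), 'finger_gap': 1.003171983242785}
0.0187
scene {'fx': 583.2897, 'fy': 583.2897, 'cx': 322.5989, 'cy': 244.4558, 'distortion': [0.0581, 0.0, 0.0, 0.0, 0.0], 'camera_from_world': [[0.1643, -0.9864, 0.0102, -0.0645], [0.7214, 0.1272, 0.6807, -0.5323], [-0.6727, -0.1044, 0.7325, -1.4193], [0.0, 0.0, 0.0, 1.0]]}
top {'fx': 473.779, 'fy': 473.779, 'cx': 325.2223, 'cy': 246.2868, 'distortion': [-0.0645, 0.0, 0.0, 0.0, 0.0], 'camera_from_world': [[-0.2591, -0.9658, 0.0102, 0.1884], [0.8551, -0.2244, 0.4673, -0.5471], [-0.4491, 0.1298, 0.884, -1.0836], [0.0, 0.0, 0.0, 1.0]]}
```

View pics/scene0.png

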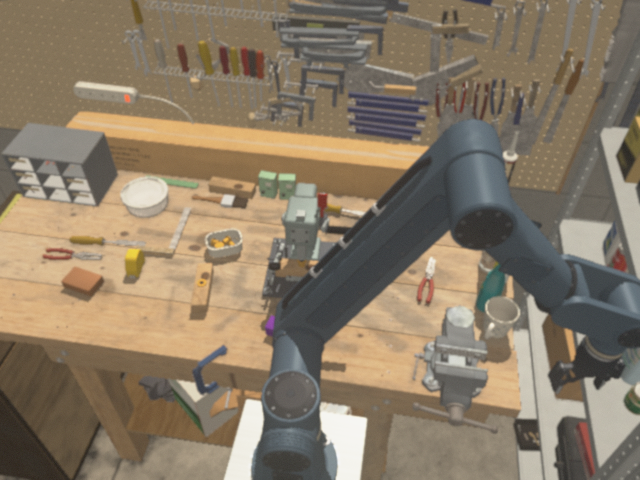

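View pics/top0.png

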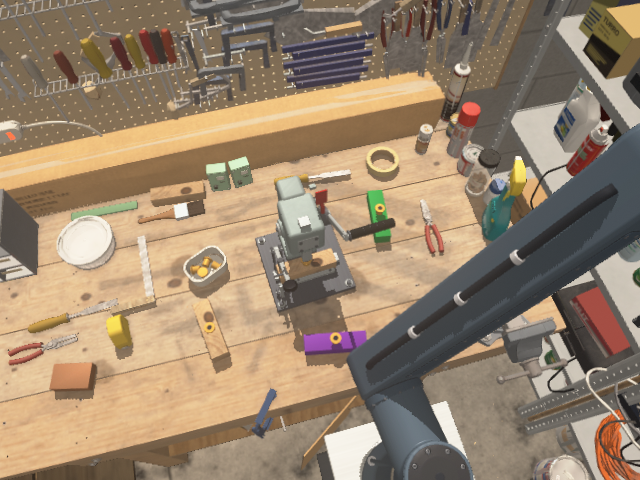

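The scene view shows the press at about (300,225), partly behind the arm. The top view shows it clearly: head (300,215), red catch (321,200), black grip (372,228), thumb pad (290,286), base plate (305,270). The green block (378,215) and the purple block (337,342) are look-alikes. Next I'll enlarge this area.

Run:
```python
import cv2
im=cv2.imread("pics/top0.png")
c=im[165:325,235:415];cv2.imwrite("pics/top0c.png",cv2.resize(c,None,fx=3.7,fy=3.7,interpolation=cv2.INTER_CUBIC))
im=cv2.imread("pics/scene0.png")
c=im[170:330,240:400];cv2.imwrite("pics/scene0c.png",cv2.resize(c,None,fx=3.7,fy=3.7,interpolation=cv2.INTER_CUBIC))
```

```text
(no output)
```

View pics/top0c.png

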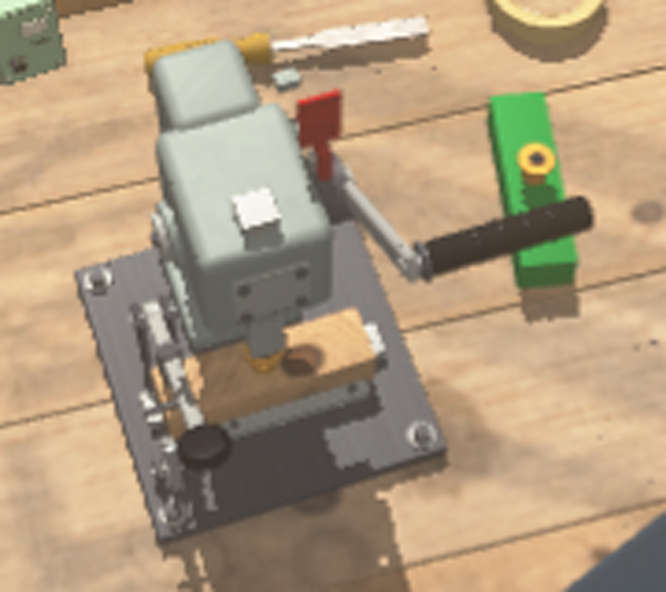

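View pics/scene0c.png

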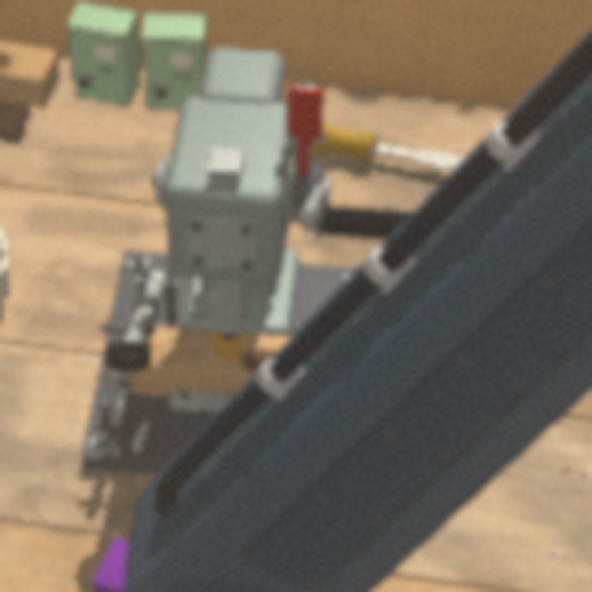

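```bash
cat > h.py <<'E'
import numpy as np, cv2
from station import *
def ray(m,uv):
    K=np.array([[m["fx"],0,m["cx"]],[0,m["fy"],m["cy"]],[0,0,1]]);
    p=cv2.undistortPoints(np.array(uv,float).reshape(-1,1,2),K,np.array(m["distortion"],float)).reshape(-1,2)
    T=np.array(m["camera_from_world"]);R=T[:3,:3];c=-R.T@T[:3,3]
    d=np.c_[p[:,0],-p[:,1],-np.ones(len(p))]@R
    return c,d
def onz(m,uv,z):
    c,d=ray(m,uv);return c+d*((z-c[2])/d[:,2])[:,None]
def proj(m,P):
    K=np.array([[m["fx"],0,m["cx"]],[0,m["fy"],m["cy"]],[0,0,1]]);
    T=np.array(m["camera_from_world"]);P=np.atleast_2d(P);q=P@T[:3,:3].T+T[:3,3]
    q=q*[1,-1,-1]
    return cv2.projectPoints(q.reshape(-1,1,3),np.zeros(3),np.zeros(3),K,np.array(m["distortion"],float))[0].reshape(-1,2)
E
python3 - <<'E'
from h import *
m=camera_model("top")
im=cv2.imread("pics/top0.png");g=im.max(axis=2)
o=np.array([235,165]);f=lambda x,y:(np.array([x,y])/3.7+o-0.4)
# base corners
cs=onz(m,[f(163,540),f(447,452),f(78,272)],0.0135)
print("corners",cs.round(4), np.linalg.norm(cs[1]-cs[0]),np.linalg.norm(cs[2]-cs[0]))
e=cs[0]-cs[1];print("yaw from front edge (press y)",np.degrees(np.arctan2(e[1],e[0]))-90)
e=cs[2]-cs[0];print("yaw from side edge",np.degrees(np.arctan2(e[1],e[0])))
# grip
mask=np.zeros_like(g);mask[215:245,348:398]=(g[215:245,348:398]<75)
n,l,st,ce=cv2.connectedComponentsWithStats(mask);i=1+st[1:,4].argmax();print(st[i],ce[i])
pts=np.argwhere(l==i)[:,::-1].astype(np.float32);r=cv2.minAreaRect(pts);print(r)
b=cv2.boxPoints(r);
vx,vy,x0,y0=cv2.fitLine(pts,cv2.DIST_L2,0,.01,.01).ravel();t=(pts-[x0,y0])@[vx,vy]
en=onz(m,[[x0+vx*t.min(),y0+vy*t.min()],[x0+vx*t.max(),y0+vy*t.max()]],0.302)
print("grip",en.round(4),np.linalg.norm(en[1]-en[0]));e=en[0]-en[1];e*=np.sign(e[1]);print("yaw",np.degrees(np.arctan2(e[1],e[0]))-90,"mid",en.mean(0))
mask[:]=0;mask[278:296,280:302]=(g[278:296,280:302]<60)
n,l,st,ce=cv2.connectedComponentsWithStats(mask);i=1+st[1:,4].argmax();print("pad",st[i],ce[i],onz(m,[ce[i]],0.141))
hsv=cv2.cvtColor(im,cv2.COLOR_BGR2HSV);mk=(((hsv[...,0]<8)|(hsv[...,0]>172))&(hsv[...,1]>140)).astype(np.uint8);mk[:185]=0;mk[215:]=0;mk[:,:310]=0;mk[:,332:]=0
print("red",np.argwhere(mk)[:,::-1].min(0),np.argwhere(mk)[:,::-1].max(0))
E
```

```text
corners [[ 0.4828  0.1946  0.0135]
 [ 0.4965 -0.0236  0.0135]
 [ 0.7155  0.2112  0.0135]] 0.21858355606197788 0.2332687366624038
yaw from front edge (press y) 3.600503868330293
yaw from side edge 4.0861054652456925
[351 221  44  18 285] [371.20350877 229.25263158]
((372.32073974609375, 228.1226806640625), (8.37899398803711, 44.50482177734375), 74.05460357666016)
grip [[ 0.5058  0.0036  0.302 ]
 [ 0.5096 -0.0978  0.302 ]] 0.10147166911570048
yaw 2.136961210021866 mid [ 0.50769697 -0.04707767  0.302     ]
pad [284 284  13   7  29] [290.86206897 288.55172414] [[0.48252834 0.15402854 0.141     ]]
red [316 189] [326 212]
```

Run:
```python
import cv2
im=cv2.imread("pics/top0.png")
a=cv2.resize(im[270:300,275:307],None,fx=12,fy=12,interpolation=cv2.INTER_NEAREST)
b=cv2.resize(im[185:232,290:337],None,fx=8,fy=8,interpolation=cv2.INTER_NEAREST)[:360]
import numpy as np
cv2.imwrite("pics/pad.png",np.hstack([a,b]))
print(im[270:300:1,290].max(1))
```

```text
[130 128 131 133 137 137 124 122 108  96  68  68  67  69  71  72  73  77
  82  59  57  68  89 103 129 121 104 130 119  93]
```

View pics/pad.png

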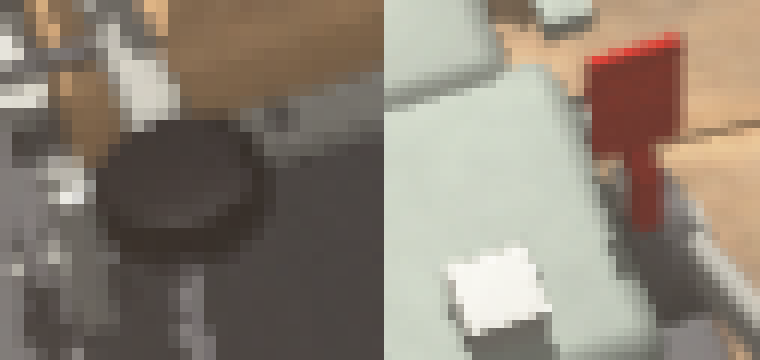

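Run:
```python
from h import *
from scipy.optimize import least_squares
m=camera_model("top")
o=np.array([235,165]);f=lambda x,y:(np.array([x,y])/3.7+o-0.4)
px=[(289.3,283.8),(321.0,191.6),(303.9,220.75),f(428,260),f(586,213)]
loc=np.array([[-.1188,.068,.1459],[.0025,-.056,.314],[-.035,0,.274],[-.1185,-.080,.302],[-.1185,-.186,.302]])
W=np.array([onz(m,[p],z)[0] for p,z in zip(px,loc[:,2])]);print(W.round(4))
def T(v,l):
    c,s=np.cos(v[2]),np.sin(v[2]);return np.c_[v[0]+c*l[:,0]-s*l[:,1],v[1]+s*l[:,0]+c*l[:,1]]
def res(v): return (T(v,loc)-W[:,:2]).ravel()
r=least_squares(res,[.61,.09,.06]);print(r.x,np.degrees(r.x[2]));print((res(r.x)*1000).reshape(-1,2).round(1))
rows=[f(163,540),f(447,452),f(78,272)]
C=onz(m,rows,.0135);c,s=np.cos(r.x[2]),np.sin(r.x[2]);d=C[:,:2]-r.x[:2];print("corners in press",np.c_[c*d[:,0]+s*d[:,1],-s*d[:,0]+c*d[:,1]].round(4))
```

```text
[[ 0.4937  0.1551  0.1459]
 [ 0.625   0.0408  0.314 ]
 [ 0.5832  0.0925  0.274 ]
 [ 0.5056  0.0056  0.302 ]
 [ 0.5127 -0.0963  0.302 ]]
[0.6177446  0.09587434 0.07345313] 4.208554199652914
[[ 0.6 -0.1]
 [-0.7 -0.6]
 [-0.3  0.9]
 [-0.2  1.8]
 [ 0.6 -2. ]]
corners in press [[-0.1274  0.1083]
 [-0.1297 -0.1103]
 [ 0.1059  0.1078]]
```

```bash
cat >> h.py <<'E'
from scipy.spatial.transform import Rotation as Ro
P0=np.array([.6177,.0959]);YAW=np.radians(4.2)
def w(x,y,z):  # press mm -> world m
    c,s=np.cos(YAW),np.sin(YAW);x,y=x/1000,y/1000
    return np.array([P0[0]+c*x-s*y,P0[1]+s*x+c*y,z/1000])
def delta(p,R=None):
    s=sense();R0=Ro.from_quat(s["tool_rot"])
    d=R0.inv().apply(np.array(p)-s["tcp_pos"])
    r=np.zeros(3) if R is None else (R0.inv()*R).as_rotvec()
    return d.round(4),r.round(4)
def topress(p):
    c,s=np.cos(YAW),np.sin(YAW);d=np.array(p)[:2]-P0
    return np.array([c*d[0]+s*d[1],-s*d[0]+c*d[1],p[2]])*1000
E
python3 - <<'E'
from h import *
s=sense();R0=Ro.from_quat(s["tool_rot"]);print(R0.as_matrix().round(3))
for z in (1,-1):
    zz=np.array([np.cos(YAW),np.sin(YAW),0])*z;y=np.array([0,0,-1.]);x=np.cross(y,zz)
    R=Ro.from_matrix(np.c_[x,y,zz]);print(z,delta(w(-119,68,300),R))
print(w(-119,68,146),w(-118.5,-133,302))
print(delta([.176,-.6,.42]),delta([.45,-.35,.42]),delta(w(-119,68,420)))
E
```

```text
[[-0.959 -0.     0.282]
 [-0.282  0.002 -0.959]
 [-0.    -1.    -0.002]]
1 (array([-0.5176, -0.0682, -0.634 ]), array([ 1.3000e-03, -1.3583e+00, -1.6000e-03]))
-1 (array([-0.5176, -0.0682, -0.634 ]), array([1.6000e-03, 1.7833e+00, 1.4000e-03]))
[0.49403938 0.15500204 0.146     ] [ 0.50925891 -0.04542155  0.302     ]
(array([ 0.0004, -0.1896,  0.0006]), array([0., 0., 0.])) (array([-0.333 , -0.1891, -0.1621]), array([0., 0., 0.])) (array([-0.5176, -0.1882, -0.6342]), array([0., 0., 0.]))
```

Request:
play_rows(deltas=[[0,-0.05,0,0,0,0],[0,-0.1,0,0,0,0],[0,-0.15,0,0,0,0],[0,-0.19,0,0,0,0],[-0.045,-0.19,-0.022,0,-0.1,0],[-0.09,-0.19,-0.044,0,-0.2,0],[-0.135,-0.19,-0.066,0,-0.3,0],[-0.18,-0.19,-0.088,0,-0.4,0],[-0.225,-0.19,-0.11,0,-0.5,0],[-0.27,-0.19,-0.132,0,-0.6,0],[-0.31,-0.19,-0.152,0,-0.7,0],[-0.333,-0.19,-0.162,0,-0.75,0]], gripper=0, force=40)

```text
t: 1.3
tcp_pos: [0.452, -0.3471, 0.421]
tool_rot: [-0.352, 0.614, -0.613, 0.352]
force: [-0.4, -0.9, -0.8]
finger_gap: -0.001
```

Run:
```python
from h import *
s=sense();print(s["t"],s["tcp_pos"],s["q"].round(3),s["force"].round(2),s["finger_gap"])
x=np.array([np.cos(YAW),np.sin(YAW),0]);y=np.array([0,0,-1.]);R=Ro.from_matrix(np.c_[np.cross(y,x),y,x])
print(delta(w(-119,68,400),R))
```

```text
1.3 [ 0.45197395 -0.34705991  0.42097108] [-8.520e-01  2.920e-01  1.293e+00  1.000e-03  1.558e+00 -3.230e-01] [-0.4  -0.9  -0.75] -0.000550390901193246
(array([-0.4547,  0.0218, -0.2169]), array([ 3.000e-04, -6.021e-01, -1.700e-03]))
```

Request:
play_rows(deltas=[[-0.045,0,-0.021,0,-0.06,0],[-0.09,0,-0.043,0,-0.12,0],[-0.135,0,-0.064,0,-0.18,0],[-0.18,0,-0.086,0,-0.24,0],[-0.225,0,-0.107,0,-0.3,0],[-0.27,0,-0.129,0,-0.36,0],[-0.315,0.005,-0.15,0,-0.42,0],[-0.36,0.01,-0.172,0,-0.48,0],[-0.405,0.015,-0.193,0,-0.54,0],[-0.435,0.02,-0.207,0,-0.58,0],[-0.455,0.022,-0.217,0,-0.602,0],[-0.455,0.022,-0.217,0,-0.602,0]])

```text
t: 2.5
tcp_pos: [0.4946, 0.1544, 0.3983]
tool_rot: [0.518, -0.483, 0.481, -0.517]
force: [0.8, -1.5, 0.2]
finger_gap: -0.001
```

Run:
```python
from h import *
s=sense();print(s["t"],s["tcp_pos"],topress(s["tcp_pos"]),s["q"].round(3),s["force"].round(2))
m=camera_model("wrist");im=snapshot("wrist");cv2.imwrite("pics/w1.png",im[:,:,::-1])
print(proj(m,[w(-118.8,68,145.9),w(2.5,-56,299),w(-118.5,-133,302),w(-35,0,274)]).round(1))
im=snapshot("top");cv2.imwrite("pics/t1.png",im[:,:,::-1])
```

```text
2.5 [0.49460948 0.15437203 0.39832449] [-118.47757653   67.3299287   398.32449412] [8.600e-02 2.200e-01 1.452e+00 1.000e-03 1.472e+00 1.400e-02] [ 0.84 -1.51  0.18]
[[317.  201.6]
 [474.6 400.2]
 [318.  478.8]
 [424.1 320. ]]
```

View pics/w1.png

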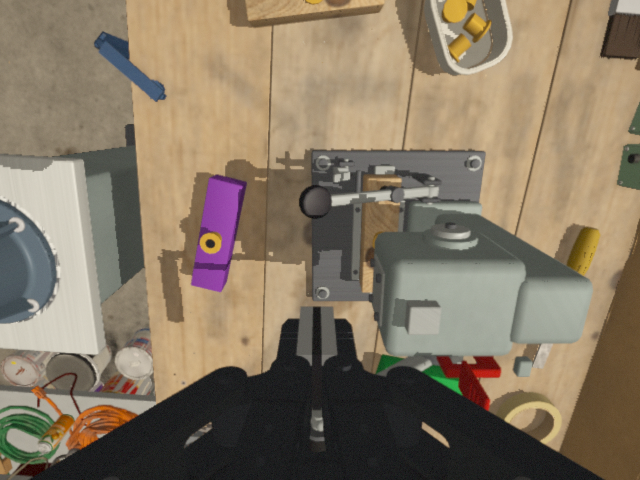

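View pics/t1.png

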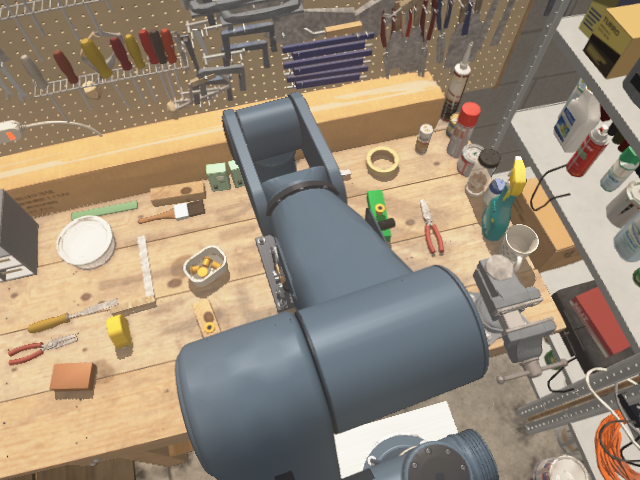

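The wrist view shows the pad at (315,202) and the ram cap at (424,319). My model predicts (317,202) and (424,320), so the press pose is confirmed. The clamp is raised. Next I'll check the camera's clearance and compute the press-down arc.

Run:
```python
from h import *
s=sense();m=camera_model("wrist");T=m["camera_from_world"];c=-T[:3,:3].T@T[:3,3]
print("cam press",topress(c),"tcp",topress(s["tcp_pos"]))
x=np.array([np.cos(YAW),np.sin(YAW),0]);y=np.array([0,0,-1.]);R=Ro.from_matrix(np.c_[np.cross(y,x),y,x])
for a in (0,.1,.2,.3,.4,.45):
    t=.45-a;px=20-158*np.cos(t)+8*np.sin(t);pz=70+158*np.sin(t)+8*np.cos(t)
    print(a,round(px,1),round(pz,1),delta(w(px,68,pz),R))
```

```text
cam press [-118.00330487  146.26227901  539.6917879 ] tcp [-118.29366167   64.76439313  398.82541847]
0 -118.8 145.9 (array([-3.400e-03,  2.529e-01, -2.000e-04]), array([ 0.0012, -0.0053,  0.0007]))
0.1 -125.7 131.7 (array([-0.0034,  0.2671, -0.0071]), array([ 0.0012, -0.0053,  0.0007]))
0.2 -131.1 116.8 (array([-0.0034,  0.282 , -0.0125]), array([ 0.0012, -0.0053,  0.0007]))
0.3 -135.0 101.5 (array([-0.0034,  0.2973, -0.0164]), array([ 0.0012, -0.0053,  0.0007]))
0.4 -137.4 85.9 (array([-0.0034,  0.313 , -0.0187]), array([ 0.0012, -0.0053,  0.0007]))
0.45 -138.0 78.0 (array([-0.0034,  0.3208, -0.0193]), array([ 0.0012, -0.0053,  0.0007]))
```

Request:
play_rows(deltas=[[-0.001,0.045,0,0,-0.005,0],[-0.002,0.09,0,0,-0.005,0],[-0.003,0.135,0,0,-0.005,0],[-0.003,0.18,0,0,-0.005,0],[-0.003,0.215,0,0,-0.005,0],[-0.003,0.238,0,0,-0.005,0],[-0.003,0.238,0,0,-0.005,0]])

```text
t: 3.3
tcp_pos: [0.4929, 0.153, 0.1585]
tool_rot: [0.519, -0.484, 0.481, -0.515]
force: [0.1, -0.2, 0.2]
finger_gap: 0.0
```

Run:
```python
from h import *
im=snapshot("wrist");cv2.imwrite("pics/w2.png",im[:,:,::-1])
s=sense();print(s["t"],topress(s["tcp_pos"]),s["qd"].round(3),s["force"].round(2))
x=np.array([np.cos(YAW),np.sin(YAW),0]);y=np.array([0,0,-1.]);R=Ro.from_matrix(np.c_[np.cross(y,x),y,x])
for a in (0,.1,.2,.3,.4,.45):
    t=.45-a;px=20-158*np.cos(t)+8*np.sin(t);pz=70+158*np.sin(t)+8*np.cos(t)
    print(a,round(px,1),round(pz,1),delta(w(px,68,pz),R))
```

```text
3.35 [-118.63806871   66.31225828  160.34303995] [ 0.011 -0.046 -0.043  0.     0.003  0.001] [-0.11 -0.17 -0.02]
0 -118.8 145.9 (array([-0.0017,  0.0144, -0.0001]), array([ 0.0035, -0.0034,  0.0003]))
0.1 -125.7 131.7 (array([-0.0017,  0.0287, -0.0069]), array([ 0.0035, -0.0034,  0.0003]))
0.2 -131.1 116.8 (array([-0.0017,  0.0435, -0.0123]), array([ 0.0035, -0.0034,  0.0003]))
0.3 -135.0 101.5 (array([-0.0017,  0.0589, -0.0162]), array([ 0.0035, -0.0034,  0.0003]))
0.4 -137.4 85.9 (array([-0.0016,  0.0745, -0.0185]), array([ 0.0035, -0.0034,  0.0003]))
0.45 -138.0 78.0 (array([-0.0017,  0.0824, -0.0191]), array([ 0.0035, -0.0034,  0.0003]))
```

View pics/w2.png

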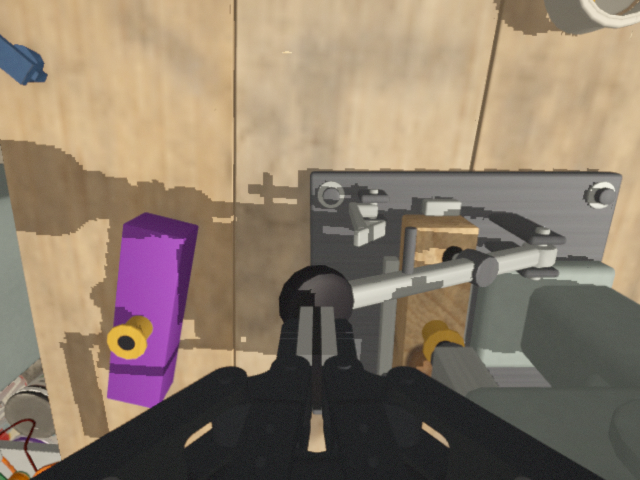

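The fingertips at (316,308) sit over the thumb pad at (316,292). Now I'll press down along its arc.

Request:
play_rows(deltas=[[-0.001,0.008,0,0,0,0],[-0.001,0.015,-0.001,0,0,0],[-0.001,0.022,-0.004,0,0,0],[-0.001,0.029,-0.007,0,0,0],[-0.001,0.036,-0.01,0,0,0],[-0.001,0.043,-0.012,0,0,0],[-0.001,0.05,-0.014,0,0,0],[-0.001,0.058,-0.016,0,0,0],[-0.001,0.066,-0.017,0,0,0],[-0.001,0.074,-0.018,0,0,0],[-0.001,0.08,-0.019,0,0,0],[-0.001,0.082,-0.019,0,0,0]])

```text
t: 4.55
tcp_pos: [0.4765, 0.1542, 0.079]
tool_rot: [-0.517, 0.481, -0.482, 0.518]
force: [1.2, -2.0, 8.7]
finger_gap: 0.001
```

Run:
```python
from h import *
s=sense();print(s["t"],topress(s["tcp_pos"]),s["force"].round(2))
```

```text
4.55 [-136.52675235   68.52102107   78.97761037] [ 1.2  -2.02  8.7 ]
```

Request:
play_rows(deltas=[[0,0.002,0,0,0,0],[0,0.003,0,0,0,0],[0,0.003,0,0,0,0]])

```text
t: 4.85
tcp_pos: [0.4765, 0.1543, 0.0778]
tool_rot: [-0.517, 0.481, -0.482, 0.518]
force: [-1.0, -2.2, 20.8]
finger_gap: 0.001
```

Run:
```python
from h import *
im=snapshot("wrist");cv2.imwrite("pics/w3.png",im[:,:,::-1])
s=sense();print(s["t"],topress(s["tcp_pos"]),s["force"].round(2))
```

```text
4.9 [-136.56416101   68.52857817   77.85286639] [-1.5  -2.89 21.23]
```

View pics/w3.png

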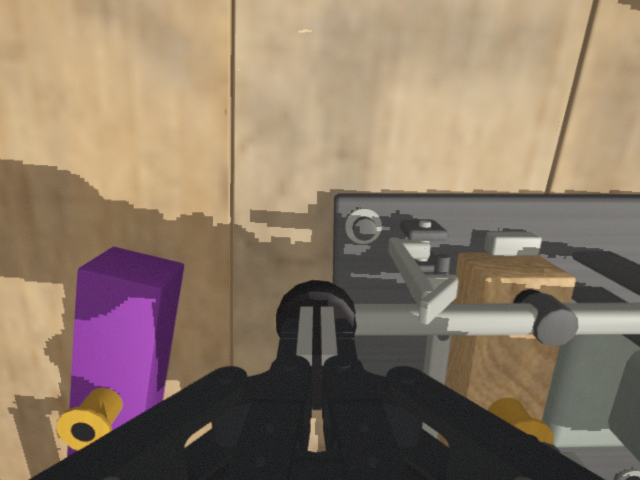

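The arm is level, and the pawl hook at (437,297) lies over it. The tip is at z 78 with 21 N, so it's on the bottom stop. I'll lift off and check that it stays down.

Request:
play_rows(deltas=[[0,-0.01,0,0,0,0],[0,-0.03,0,0,0,0],[0,-0.07,0,0,0,0],[0,-0.12,0,0,0,0],[0,-0.17,0,0,0,0],[0,-0.22,0,0,0,0],[0,-0.26,0,0,0,0],[0,-0.26,0,0,0,0]])

```text
t: 5.7
tcp_pos: [0.4785, 0.1553, 0.3412]
tool_rot: [-0.515, 0.479, -0.484, 0.521]
force: [0.7, -0.2, 0.8]
finger_gap: -0.001
```

Run:
```python
from h import *
m=camera_model("wrist");im=snapshot("wrist");cv2.imwrite("pics/w4.png",im[:,:,::-1])
s=sense();print(s["t"],topress(s["tcp_pos"]),s["force"].round(2),s["q"].round(3))
print("pad down/up pred",proj(m,[w(-138,68,81),w(-118.8,68,145.9)]).round(1))
x=np.array([np.cos(YAW),np.sin(YAW),0]);y=np.array([0,0,-1.]);R=Ro.from_matrix(np.c_[np.cross(y,x),y,x])
for p in [(-130,-20,335),(-30,-56,335),(-30,-56,292),(60,-56,292)]: print(p,delta(w(*p),R))
```

```text
5.75 [-136.26786039   69.2451565   338.02220976] [ 0.33 -0.06 -0.15] [9.000e-02 2.370e-01 1.593e+00 1.000e-03 1.307e+00 1.800e-02]
pad down/up pred [[310.9 202.1]
 [331.9 216.6]]
(-130, -20, 335) (array([0.0892, 0.003 , 0.0063]), array([-0.0042, -0.001 , -0.001 ]))
(-30, -56, 335) (array([0.1251, 0.0033, 0.1064]), array([-0.0042, -0.001 , -0.001 ]))
(-30, -56, 292) (array([0.1252, 0.0463, 0.1062]), array([-0.0042, -0.001 , -0.001 ]))
(60, -56, 292) (array([0.1251, 0.0467, 0.1962]), array([-0.0042, -0.001 , -0.001 ]))
```

View pics/w4.png

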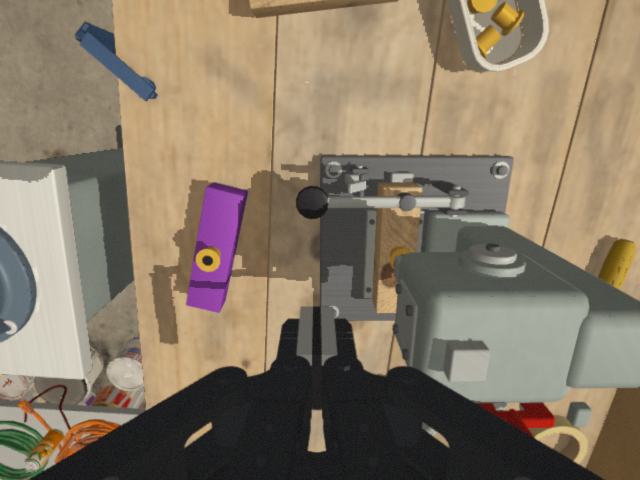

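The pad at (312,202) matches the prediction for the latched position, (311,202), so the clamp stays down. Next is the catch: move in front of the tab, then lower.

Request:
play_rows(deltas=[[0.025,0,0.02,0,0,0],[0.05,0,0.04,0,0,0],[0.075,0,0.06,0,0,0],[0.1,0,0.08,0,0,0],[0.125,0,0.1,0,0,0],[0.125,0.01,0.105,0,0,0],[0.125,0.03,0.105,0,0,0],[0.125,0.045,0.105,0,0,0],[0.125,0.045,0.105,0,0,0]])

```text
t: 6.65
tcp_pos: [0.5862, 0.0384, 0.286]
tool_rot: [0.52, -0.485, 0.478, -0.515]
force: [-0.2, -0.2, -0.3]
finger_gap: -0.001
```

Run:
```python
from h import *
m=camera_model("wrist");im=snapshot("wrist");cv2.imwrite("pics/w5.png",im[:,:,::-1])
im=snapshot("top");cv2.imwrite("pics/t5.png",im[:,:,::-1])
s=sense();print(s["t"],topress(s["tcp_pos"]),s["force"].round(2),s["q"].round(3))
x=np.array([np.cos(YAW),np.sin(YAW),0]);y=np.array([0,0,-1.]);R=Ro.from_matrix(np.c_[np.cross(y,x),y,x])
for p in [(-30,-56,292),(60,-56,292)]: print(p,delta(w(*p),R))
```

```text
6.75 [-33.3257144  -55.56498874 289.44414197] [-0.05  0.35 -0.2 ] [-0.125  0.421  1.45   0.     1.275 -0.198]
(-30, -56, 292) (array([ 0.0004, -0.0026,  0.0033]), array([ 0.0043, -0.0008, -0.0013]))
(60, -56, 292) (array([ 0.0004, -0.003 ,  0.0933]), array([ 0.0043, -0.0008, -0.0013]))
```

View pics/w5.png

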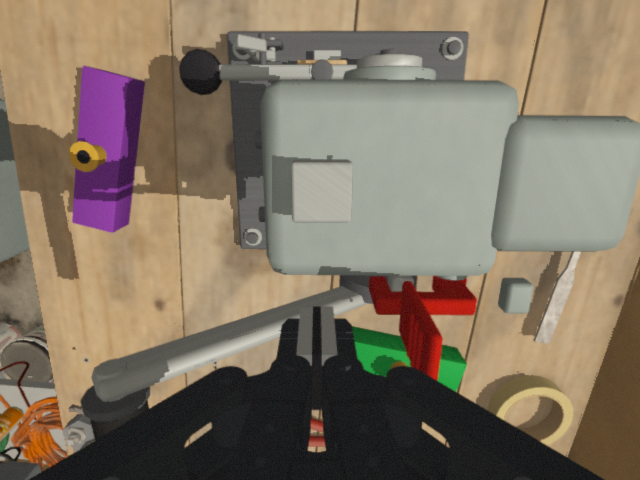

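View pics/t5.png

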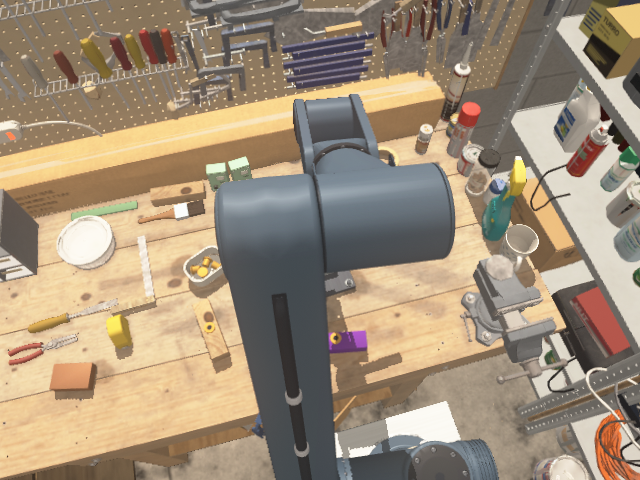

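The closed tips at (317,310) stand in front of the red tab (400-440, 285-385). The clamp is still down in view, with the pad at (200,72). Pushing to the rear now.

Request:
play_rows(deltas=[[0,-0.002,0.01,0,0,0],[0,-0.002,0.02,0,0,0],[0,-0.002,0.03,0,0,0],[0,-0.002,0.04,0,0,0],[0,-0.002,0.05,0,0,0],[0,-0.002,0.06,0,0,0],[0,-0.002,0.07,0,0,0],[0,-0.002,0.08,0,0,0],[0,-0.002,0.09,0,0,0],[0,-0.002,0.098,0,0,0],[0,-0.002,0.098,0,0,0]])

```text
t: 7.85
tcp_pos: [0.6887, 0.0443, 0.293]
tool_rot: [-0.518, 0.482, -0.482, 0.518]
force: [-0.1, 0.6, -0.5]
finger_gap: -0.001
```

Run:
```python
from h import *
m=camera_model("wrist");im=snapshot("wrist");cv2.imwrite("pics/w6.png",im[:,:,::-1])
s=sense();print(s["t"],topress(s["tcp_pos"]),s["force"].round(2),s["q"].round(3))
```

```text
7.9 [ 66.25018357 -56.59680186 293.00059096] [0.2  0.5  0.51] [-0.097  0.565  1.182 -0.     1.395 -0.169]
```

View pics/w6.png

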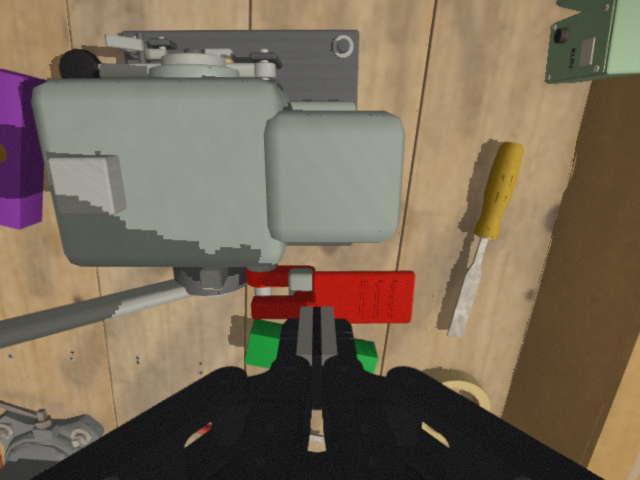

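The catch lies flat back on its rest, with the red tab at (310-412, 270-323). Now I'll go up and over to the lever grip.

Request:
play_rows(deltas=[[0,-0.03,0,0,0,0],[0,-0.06,0,0,0,0],[0.01,-0.07,-0.025,0,0,0],[0.03,-0.07,-0.065,0,0,0],[0.05,-0.07,-0.105,0,0,0],[0.07,-0.07,-0.145,0,0,0],[0.085,-0.07,-0.175,0,0,0],[0.085,-0.07,-0.185,0,0,0],[0.085,-0.07,-0.185,0,0,0],[0.085,-0.07,-0.185,0,0,0]], gripper=0.06)

```text
t: 8.9
tcp_pos: [0.5101, -0.0535, 0.3637]
tool_rot: [-0.517, 0.481, -0.482, 0.518]
force: [-0.6, -0.1, 0.1]
finger_gap: 0.699
```

Run:
```python
from h import *
m=camera_model("wrist");im=snapshot("wrist");cv2.imwrite("pics/w7.png",im[:,:,::-1])
im=snapshot("top");cv2.imwrite("pics/t7.png",im[:,:,::-1])
s=sense();print(s["t"],topress(s["tcp_pos"]),s["force"].round(2),s["q"].round(3),s["finger_gap"])
print(proj(m,[w(-118.5,-80,302),w(-118.5,-186,302)]).round(1))
x=np.array([np.cos(YAW),np.sin(YAW),0]);y=np.array([0,0,-1.]);R=Ro.from_matrix(np.c_[np.cross(y,x),y,x])
for p in [(-118.5,-142,282)]: print(p,delta(w(*p),R))
```

```text
9.0 [-117.91850265 -140.95275824  363.31094948] [-0.07  0.36 -0.17] [-0.322  0.236  1.524  0.     1.38  -0.395] 0.6997212368070701
[[316.2 161. ]
 [316.7 338.6]]
(-118.5, -142, 282) (array([ 0.0011,  0.0813, -0.0007]), array([-0.0009, -0.0002, -0.0001]))
```

View pics/w7.png

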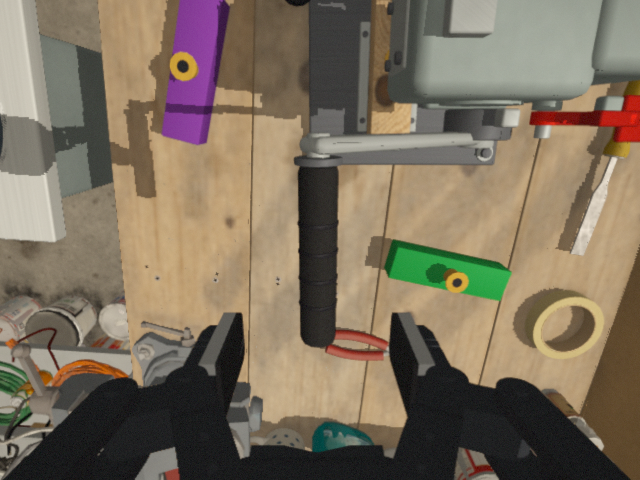

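View pics/t7.png

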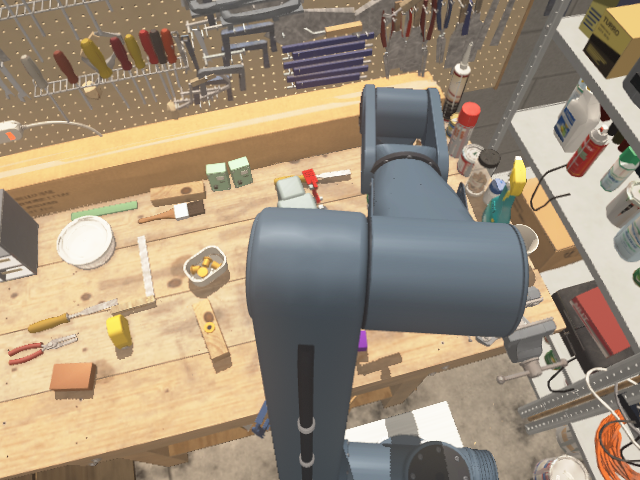

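The black grip runs from (318,165) to (318,345). My prediction was (316,161) to (317,339), and it is centred between the jaws. Now descend and close.

Request:
play_rows(deltas=[[0,0.03,0,0,0,0],[0,0.055,0,0,0,0],[0,0.075,0,0,0,0],[0,0.082,0,0,0,0],[0,0.082,0,0,0,0]])

```text
t: 9.5
tcp_pos: [0.5094, -0.0533, 0.2802]
tool_rot: [0.518, -0.482, 0.481, -0.518]
force: [0.6, -0.7, 0.6]
finger_gap: 0.702
```

Request:
play_rows(deltas=[[0,0,0,0,0,0],[0,0,0,0,0,0],[0,0,0,0,0,0],[0,0,0,0,0,0],[0,0,0,0,0,0],[0,0,0,0,0,0]], gripper=0, force=45)

```text
t: 10.1
tcp_pos: [0.5104, -0.0539, 0.282]
tool_rot: [-0.517, 0.481, -0.483, 0.518]
force: [4.2, 1.2, 1.0]
finger_gap: 0.24
```

Run:
```python
from h import *
m=camera_model("wrist");im=snapshot("wrist");cv2.imwrite("pics/w8.png",im[:,:,::-1])
s=sense();print(s["t"],topress(s["tcp_pos"]),s["force"].round(2),s["q"].round(3),s["finger_gap"]*85.4)
# arc shifts from raised, tool axes: y=down, z=+press x
for a in np.arange(0.1,1.32,.1).tolist()+[1.27,1.3]:
    t=.66-a;print(round(a,2),"ty",round(-(.150*np.sin(t)-.150*np.sin(.66)),4),"tz",round(-.150*np.cos(t)+.150*np.cos(.66),4))
```

```text
10.15 [-118.08736288 -141.55496045  281.93536249] [3.89 0.72 0.3 ] [-3.240e-01  3.140e-01  1.648e+00  1.000e-03  1.176e+00 -3.960e-01] 20.398641989233287
0.1 ty 0.0123 tz -0.0086
0.2 ty 0.0254 tz -0.0159
0.3 ty 0.0391 tz -0.0219
0.4 ty 0.0534 tz -0.0265
0.5 ty 0.0681 tz -0.0296
0.6 ty 0.083 tz -0.0312
0.7 ty 0.098 tz -0.0314
0.8 ty 0.1129 tz -0.03
0.9 ty 0.1276 tz -0.0272
1.0 ty 0.142 tz -0.0229
1.1 ty 0.1559 tz -0.0172
1.2 ty 0.1691 tz -0.0102
1.3 ty 0.1815 tz -0.0018
1.27 ty 0.1779 tz -0.0044
1.3 ty 0.1815 tz -0.0018
```

View pics/w8.png

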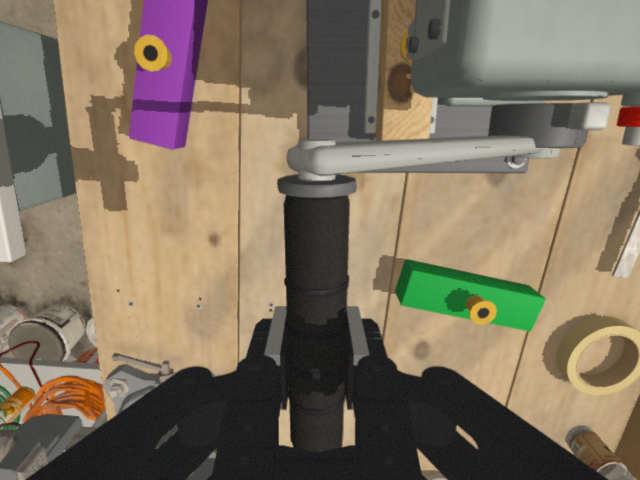

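The grip is held (20 mm gap). Now I'll pull along the 150 mm arc, first half.

Request:
play_rows(deltas=[[0,0.006,-0.0045,0,0,0],[0,0.0123,-0.0086,0,0,0],[0,0.0188,-0.0124,0,0,0],[0,0.0254,-0.0159,0,0,0],[0,0.0322,-0.019,0,0,0],[0,0.0391,-0.0219,0,0,0],[0,0.0462,-0.0243,0,0,0],[0,0.0534,-0.0265,0,0,0],[0,0.0607,-0.0281,0,0,0],[0,0.0681,-0.0296,0,0,0]])

```text
t: 11.15
tcp_pos: [0.4827, -0.0561, 0.2152]
tool_rot: [-0.515, 0.48, -0.484, 0.519]
force: [3.7, 3.8, 13.9]
finger_gap: 0.239
```

Run:
```python
from h import *
s=sense();print(s["t"],topress(s["tcp_pos"]),s["force"].round(2),s["ft_torque"].round(2),s["q"].round(3),s["finger_gap"]*85.4)
```

```text
11.15 [-145.80936758 -141.66940023  215.24782643] [ 3.74  3.79 13.92] [ 0.69 -1.08 -0.01] [-0.348  0.361  1.798  0.003  0.974 -0.42 ] 20.44592126132301
```

Request:
play_rows(deltas=[[0,0.0075,-0.001,0,0,0],[0,0.015,-0.0016,0,0,0],[0,0.0225,-0.0018,0,0,0],[0,0.03,-0.0018,0,0,0],[0,0.0375,-0.0012,0,0,0],[0,0.0448,-0.0004,0,0,0],[0,0.0522,0.001,0,0,0],[0,0.0595,0.0024,0,0,0],[0,0.0667,0.0045,0,0,0],[0,0.0739,0.0067,0,0,0]])

```text
t: 12.15
tcp_pos: [0.4852, -0.0558, 0.1404]
tool_rot: [0.519, -0.482, 0.481, -0.517]
force: [-3.4, 0.2, 14.8]
finger_gap: 0.247
```

Run:
```python
from h import *
im=snapshot("wrist");cv2.imwrite("pics/w9.png",im[:,:,::-1])
s=sense();print(s["t"],topress(s["tcp_pos"]),s["force"].round(2),s["ft_torque"].round(2),s["q"].round(3),s["finger_gap"]*85.4)
```

```text
12.2 [-143.04315756 -141.54687292  139.61369877] [-1.41 -0.38 12.74] [-0.02 -0.17  0.01] [-0.343  0.491  1.858 -0.002  0.793 -0.414] 20.867235873695655
```

View pics/w9.png

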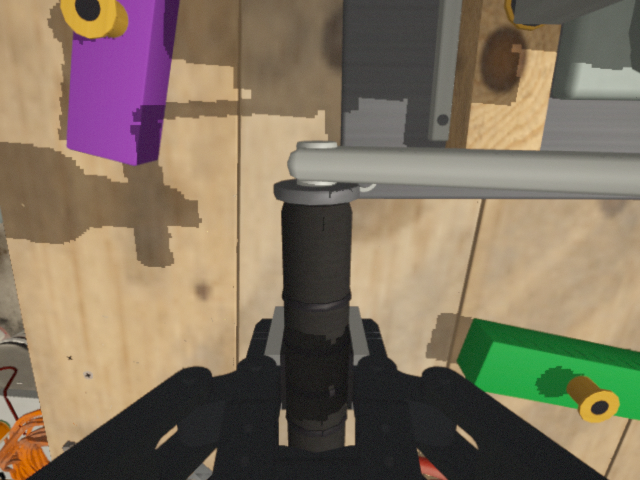

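The lever is following and the hold is good. Now the last part, to the stop.

Request:
play_rows(deltas=[[0,0.007,0.0027,0,0,0],[0,0.0139,0.0057,0,0,0],[0,0.0206,0.009,0,0,0],[0,0.0271,0.0127,0,0,0],[0,0.032,0.0157,0,0,0],[0,0.036,0.0185,0,0,0],[0,0.036,0.0185,0,0,0]])

```text
t: 12.9
tcp_pos: [0.4994, -0.0545, 0.103]
tool_rot: [0.521, -0.484, 0.478, -0.515]
force: [-8.8, -5.3, 9.7]
finger_gap: 0.237
```

Run:
```python
from h import *
s=sense();print(s["t"],topress(s["tcp_pos"]),s["force"].round(2),s["ft_torque"].round(2),s["q"].round(3),s["finger_gap"]*85.4)
```

```text
12.9 [-128.97266878 -141.34629438  103.0132508 ] [-8.85 -5.34  9.71] [-0.67  0.87  0.05] [-0.329  0.573  1.843 -0.006  0.737 -0.399] 20.21275834497792
```

Request:
play_rows(deltas=[[0,0.002,0.001,0,0,0],[0,0.004,0.002,0,0,0],[0,0.004,0.002,0,0,0],[0,0.004,0.002,0,0,0]])

```text
t: 13.3
tcp_pos: [0.5013, -0.0544, 0.0993]
tool_rot: [0.521, -0.484, 0.478, -0.515]
force: [-8.4, -4.5, 9.6]
finger_gap: 0.243
```

Run:
```python
from h import *
im=snapshot("wrist");cv2.imwrite("pics/w10.png",im[:,:,::-1])
im=snapshot("top");cv2.imwrite("pics/t10.png",im[:,:,::-1])
im=snapshot("scene");cv2.imwrite("pics/s10.png",im[:,:,::-1])
s=sense();print(s["t"],topress(s["tcp_pos"]),s["force"].round(2),s["ft_torque"].round(2),s["q"].round(3),s["finger_gap"]*85.4)
m=camera_model("wrist")
for a in (1.1,1.15,1.2,1.27):
  t=.66-a;print(a,proj(m,[w(-150*np.cos(t),-80,210+150*np.sin(t)),w(-150*np.cos(t),-66,210+150*np.sin(t)),w(-75*np.cos(t),-70,210+75*np.sin(t))]).round(1).tolist())
```

```text
13.45 [-127.0462075  -141.38605063   99.30743452] [-7.96 -5.4   9.33] [-0.7   1.04 -0.03] [-0.328  0.581  1.841 -0.006  0.73  -0.398] 20.615349298547667
1.1 [[281.3, 204.0], [279.6, 146.4], [673.9, 186.2]]
1.15 [[296.3, 198.8], [295.4, 144.7], [666.7, 183.0]]
1.2 [[310.7, 194.3], [310.5, 143.2], [661.4, 180.2]]
1.27 [[330.2, 189.0], [330.7, 141.5], [656.8, 176.8]]
```

View pics/w10.png

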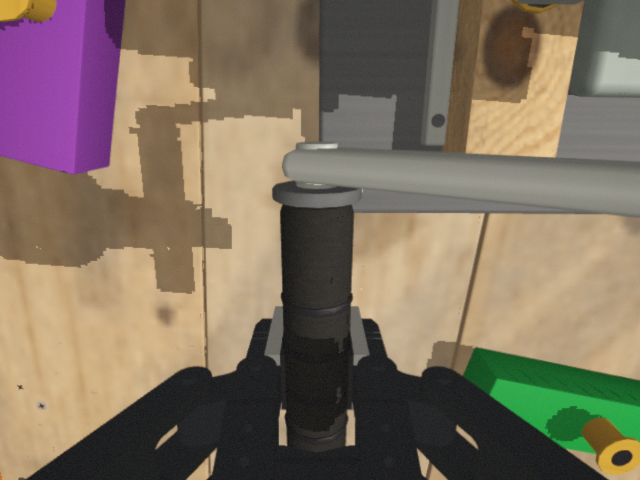

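View pics/s10.png

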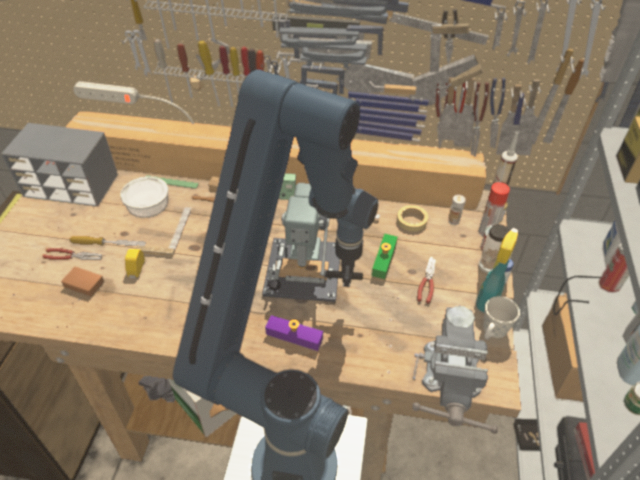

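View pics/t10.png

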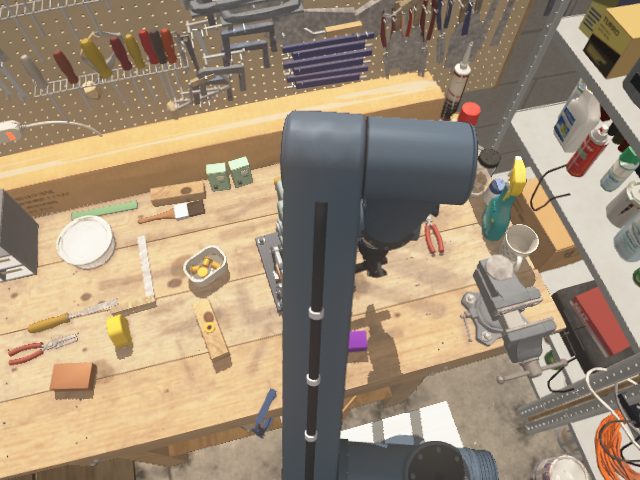

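In the wrist view the grip collar is at (317,193), and the jaw's x of −127 also gives a lever angle of about 1.22. The scene view shows the pawl side and bystanders unchanged. The lever isn't at the stop yet, and the grip has crept deeper between the pads. I'll grip harder and follow the lever's turn for the rest.

Request:
play_rows(deltas=[[0,0,0,0,0,0],[0,0,0,0,0,0],[0,0.002,0.002,0.015,0,0],[0,0.004,0.0038,0.03,0,0],[0,0.006,0.0055,0.05,0,0],[0,0.008,0.0072,0.065,0,0],[0,0.01,0.0088,0.08,0,0],[0,0.011,0.01,0.09,0,0],[0,0.011,0.01,0.09,0,0],[0,0.011,0.01,0.09,0,0]], gripper=0, force=90)

```text
t: 14.45
tcp_pos: [0.5092, -0.0537, 0.0915]
tool_rot: [-0.498, 0.462, -0.499, 0.538]
force: [-21.5, -9.1, 44.2]
finger_gap: 0.238
```

```bash
cat > look.py <<'E'
from h import *
import sys
im=snapshot("wrist");cv2.imwrite(f"pics/w{sys.argv[1]}.png",im[:,:,::-1])
s=sense();print(s["t"],topress(s["tcp_pos"]),s["force"].round(2),s["ft_torque"].round(2),s["q"].round(3),s["finger_gap"]*85.4)
m=camera_model("wrist")
R=Ro.from_quat(s["tool_rot"]).as_matrix();print("approach",R[:,1].round(3))
for a in (1.1,1.15,1.2,1.25,1.27):
  t=.66-a;print(a,proj(m,[w(-150*np.cos(t),-80,210+150*np.sin(t)),w(-150*np.cos(t),-66,210+150*np.sin(t)),w(-75*np.cos(t),-70,210+75*np.sin(t))]).round(1).tolist(), "tcp rel grip",(topress(s["tcp_pos"])-[-150*np.cos(t),-142,210+150*np.sin(t)]).round(1))
E
python3 look.py 11
```

```text
14.5 [-119.11539651 -141.27950143   91.48641043] [-19.89  -8.91  44.89] [-1.21  2.99 -0.11] [-0.342  0.582  1.89   0.056  0.6   -0.464] 19.99145209807587
approach [ 0.077  0.006 -0.997]
1.1 [[265.2, 212.5], [262.6, 149.5], [688.2, 190.4]] tcp rel grip [ 16.6   0.7 -54.6]
1.15 [[280.3, 206.0], [278.6, 147.3], [677.4, 186.7]] tcp rel grip [ 13.2   0.7 -47.9]
1.2 [[294.8, 200.5], [293.8, 145.5], [669.1, 183.5]] tcp rel grip [  9.5   0.7 -41.4]
1.25 [[308.6, 195.8], [308.4, 143.9], [662.7, 180.7]] tcp rel grip [  5.5   0.7 -35.1]
1.27 [[314.1, 194.1], [314.0, 143.4], [660.7, 179.6]] tcp rel grip [  3.8   0.7 -32.6]
```

View pics/w11.png

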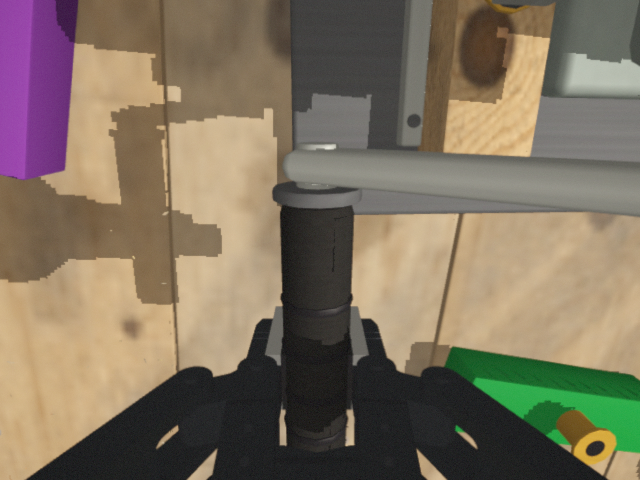

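Force has risen to 45 N with little motion, and the collar at (317,192) fits 1.27, predicted (314,194). That is the stop. I'll ease the overdrive a little while still pushing.

Request:
play_rows(deltas=[[0,-0.001,-0.001,0,0,0],[0,-0.003,-0.002,0,0,0],[0,-0.003,-0.002,0,0,0],[0,-0.003,-0.002,0,0,0]])

```text
t: 14.9
tcp_pos: [0.5092, -0.0538, 0.0918]
tool_rot: [-0.497, 0.462, -0.5, 0.539]
force: [-9.2, -6.1, 17.8]
finger_gap: 0.235
```

```bash
python3 look.py 12
python3 - <<'E'
from h import *
im=snapshot("scene")[:,:,::-1];m=camera_model("scene")
cv2.imwrite("pics/s12c.png",cv2.resize(im[180:350,250:450],None,fx=3.5,fy=3.5,interpolation=cv2.INTER_CUBIC))
t=.66-1.27
print("ram/pad/grip/bush/tab", ((proj(m,[w(-35,0,274),w(-138,68,81),w(-150*np.cos(t),-80,124),w(-35,0,53)])-[250,180])*3.5).round(0).tolist())
E
```

```text
14.95 [-119.15341091 -141.32060118   91.82849078] [-8.34 -6.17 18.92] [-0.88  1.74 -0.13] [-0.343  0.581  1.892  0.059  0.597 -0.466] 20.227718947152155
approach [ 0.08   0.007 -0.997]
1.1 [[265.9, 212.0], [263.2, 149.1], [686.6, 188.9]] tcp rel grip [ 16.6   0.7 -54.3]
1.15 [[280.8, 205.5], [279.1, 147.0], [676.0, 185.3]] tcp rel grip [ 13.2   0.7 -47.6]
1.2 [[295.1, 200.0], [294.1, 145.1], [667.6, 182.2]] tcp rel grip [  9.5   0.7 -41.1]
1.25 [[308.9, 195.3], [308.5, 143.6], [661.3, 179.4]] tcp rel grip [  5.5   0.7 -34.7]
1.27 [[314.2, 193.6], [314.1, 143.1], [659.3, 178.4]] tcp rel grip [  3.8   0.7 -32.2]
ram/pad/grip/bush/tab [[181.0, 117.0], [89.0, 364.0], [269.0, 331.0], [185.0, 299.0]]
```

View pics/s12c.png

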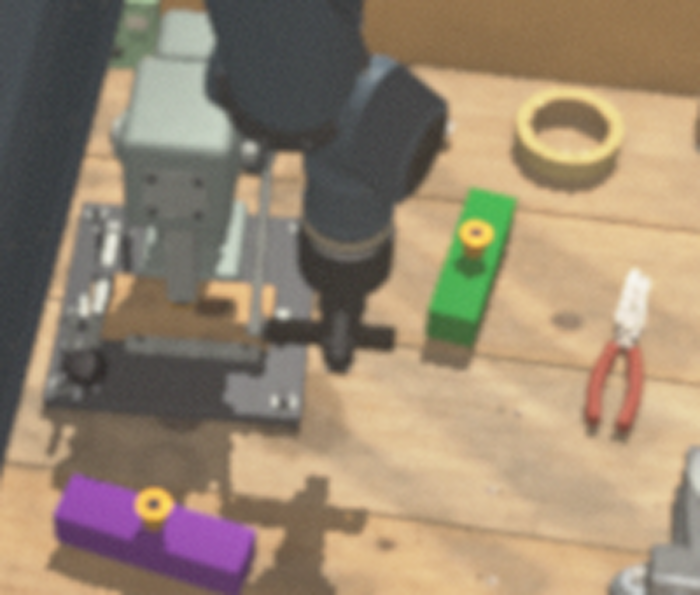

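View pics/w12.png

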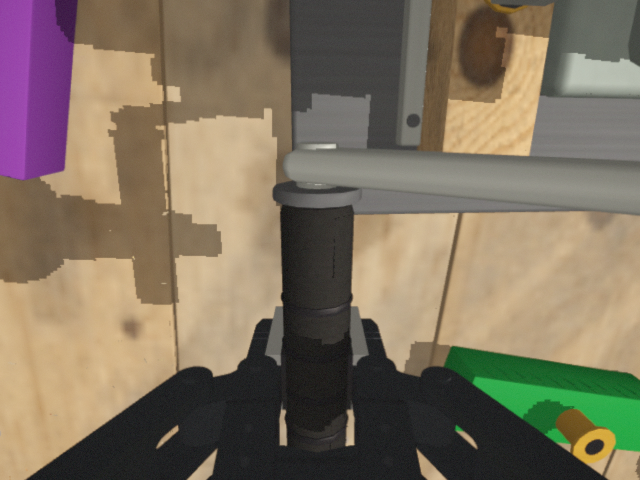

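Easing 3 mm dropped the force from 45 to 19 N with only 0.3 mm of motion, so the lever bears on a hard stop. The scene crop shows the ram down on the wood at (185,298) and the pad down at (85,365), predicted (89,364). I'll add slightly firmer hold, then hand in if it stays steady.

Request:
play_rows(deltas=[[0,0.001,0.0005,0,0,0],[0,0.001,0.0005,0,0,0],[0,0.001,0.0005,0,0,0],[0,0.001,0.0005,0,0,0],[0,0.001,0.0005,0,0,0],[0,0.001,0.0005,0,0,0],[0,0.001,0.0005,0,0,0],[0,0.001,0.0005,0,0,0]])

```text
t: 15.8
tcp_pos: [0.5092, -0.0538, 0.0917]
tool_rot: [-0.497, 0.462, -0.499, 0.539]
force: [-12.3, -7.3, 26.9]
finger_gap: 0.238
```

Run:
```python
from h import *
s=sense();print(s["t"],topress(s["tcp_pos"]),s["force"].round(2),s["ft_torque"].round(2),s["qd"].round(3),s["finger_gap"]*85.4)
im=snapshot("top")[:,:,::-1];cv2.imwrite("pics/t13.png",im)
a=cv2.imread("pics/top0.png");d=cv2.absdiff(a,im).max(2)
for n,(x0,y0,x1,y1) in dict(done=(188,295,235,365),tub=(180,240,232,292),pliers=(415,195,448,255)).items(): print(n,d[y0:y1,x0:x1].mean().round(1),np.percentile(d[y0:y1,x0:x1],95))
```

```text
15.8 [-119.16104203 -141.32994921   91.72290675] [-12.29  -7.26  26.91] [-0.99  2.17 -0.06] [-0.001  0.    -0.     0.    -0.002 -0.001] 20.32137939181362
done 16.0 18.0
tub 15.1 18.0
pliers 81.3 166.0
```

View pics/t13.png

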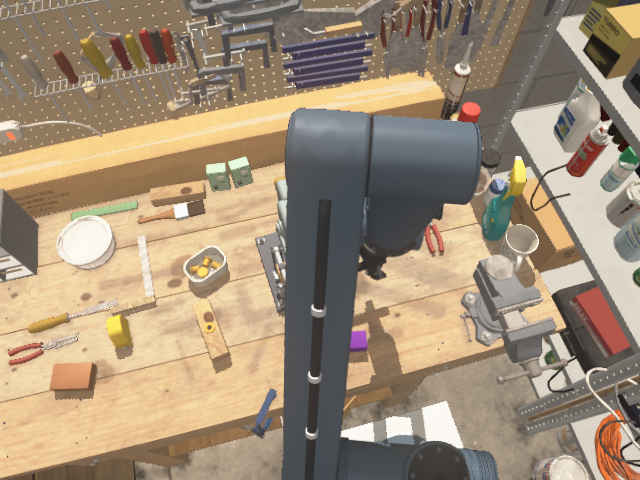

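The hold is steady: 27 N down, no motion. The done block at (210,330) and the tub at (205,266) are unmoved. The pliers are partly hidden by the arm; the visible handles at (434,238) are where they were.

```bash
python3 -c "
from station import *
print(sign_off())"
```

```text
the job is handed in; nothing more can be done
None
```

The job is handed in at about 15.9 s. The lever is at its bottom stop with the gripper still holding it. I could not see the flange-to-wood gap itself; that the bush is flush is inferred from the lever reaching its stop.

**In order:**
1. **Clamp:** I pressed the thumb pad down to its stop (tip z 78 mm, 21 N). After lift-off the pad stayed within 1 px of its predicted latched position, with the pawl hook lying over the arm.
2. **Catch:** I pushed the red tab to the rear, and the wrist picture shows it lying flat on its rest.
3. **Lever:** I gripped it and pulled it along its arc to the stop, and I hold it there with about 27 N down and 90 N set grip.

**Last checks:**
- **At the stop:** a 3 mm change in commanded position changed the force from 45 to 19 N but moved the tool only 0.3 mm. The picture fits 1.27 rad to within about 3 px. The scene crop shows the ram down on the block and the clamp pad still down.
- **Things round the press:** the finished block and tub are unchanged in the top view. The pliers are partly behind the arm there, but the scene view shows them lying clear and the handles visible in the top view are in place.

**What did not go to plan:**
- The lever's grip slid about 11 mm deeper between the pads while the lever turned. I gripped harder and turned the tool with the lever for the last part.
- At the stop the wrist force briefly reached about 50 N in total (45 N vertical), and I eased it off.

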